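# Park the small-parts case behind the bins

## Task

Push the blue small-parts case along the table, straight through the narrow gap between the two orange screwed-down bins, until its front is fully home against the aluminium stop rail behind them, square to the rail and still in line with the gap. Only push it with the fingers: it must stay flat on the table and never be lifted or tipped. Leave the tape measure, the tools and the loose grey bin where they are, and finish with the hand clear of everything.

Things in the scene. Friction and masses are not known exactly. Their poses are not given: they have to be found in the camera images.
- case: The part to push: flat closed loose case, blue, clear lid over coloured compartments; 100 mm long (x), 96 mm wide (y), 34 mm high, upright sides, corners rounded at 10 mm; 0.25 to 0.5 kg. Origin: centre of underside, z up. Starts at bay x -200 to -150 mm, up to 28 mm off the gap's centre line, its x axis within 0.3 rad of the bay's x axis. Two black latches mark its -x end, away from the gap.
- bay: Two orange open bins fixed to the table, a gap between them. Origin: on the table, mid-gap; x: the way the case must go (roughly world +y, within 0.3 rad); y: across the gap; z up. Each bin is 70 mm along x (-35 to 35 mm), 100 mm across (|y| 51 to 151 mm), 50 mm high; the gap is 102 mm wide, bare table.
- bay_home (a point): Point on the table, fixed to the bay, where the case's origin is when home: bay x = 97 mm, y = 0; axes as the bay's. 50 mm beyond it in +x is the near face of the fixed aluminium stop rail, 150 mm long across the way, 28 mm high; the rail's foot ends 78 mm beyond this point.
- tape_measure: Leave alone: yellow tape measure, 66 x 62 x 36 mm, origin centre of underside. Loose, behind the bin on the bay's -y side, bay x 80 to 100 mm, y -140 to -130 mm.
- socket: Leave alone: upright steel socket, 30 mm across, 38 mm high, origin centre of underside. Loose, behind the bin on the bay's +y side, bay x 70 to 110 mm, y 120 to 140 mm.
- screwdriver: Leave alone: screwdriver lying to the robot's left of the bay, about 200 mm long along its x; origin near its middle, on the underside.
- wrench: Leave alone: steel wrench lying to the robot's left of the bay, about 180 mm long along its x; origin near its middle, on the underside.
- loose_bin: Leave alone: loose grey open bin, 120 x 100 x 60 mm, to the robot's left of the bay, beyond the screwdriver; origin centre of underside.

How it is judged (in metres and radians):
On the way:
1. the case is in the gap between the two bins, flat on the table (x of case in the frame of bay between -0.03 and 0.03 m and y of case in the frame of bay between -0.009 and 0.009 m and height (world z) of case below 0.008 m), for 0.1 s.
At the end, for the whole second after the job is handed in: The case lies still and flat on the table behind the bins, its front within 7 mm of the stop rail, within 0.1 rad of square and within 15 mm of the gap's centre line (x of case in the frame of bay between 0.09 and 0.101 m and y of case in the frame of bay between -0.015 and 0.015 m and angle between the x axis of case and the x axis of bay, either way round below 0.1 rad and height (world z) of case below 0.004 m and angle between case's own z axis and vertical below 0.04 rad and linear speed of case below 0.01 m/s); the robot touches nothing.
It fails at once if the case is lifted off the table or tipped (height (world z) of case above 0.012 m or angle between case's own z axis and vertical above 0.2 rad).
It fails at once if a bystander (tape measure, socket, screwdriver, wrench or grey bin) is moved over 20 mm (distance of any of tape_measure, socket, screwdriver, wrench, loose_bin from where it was at the start of the episode above 0.02 m).
It also fails if it takes over 72 s, if anything falls off the work surface, if the arm or the gripper's body presses on something with over 40 N, if the wrist force passes 120 N, or if a joint passes its speed limit or range.

## Robot

A 7-joint arm with a two-finger parallel gripper is mounted at the origin on the work surface. World frame = base frame: x ahead of the robot, y to its left, z up, the work surface at z = 0. Lengths are in mm, angles in rad, forces in N, time in s.
With the tool pointing down it reaches from about 400 to 750 mm from the base axis. Payload 19.5 kg.
Tool frame: the origin (TCP) lies between the finger pads; the fingertips stand 25 mm ahead of it and the grasp point (between the pads) lies 6 mm ahead of it; z points along the fingers, y is the direction in which the jaws open and shut (so a half turn about z gives the same grasp; the last joint's range is limited). The gripper opens to 85 mm and grips with 20 to 120 N. Pads are 22 mm wide; open, the fingers measure 114 mm over their backs; the gripper's body (76 mm by 85 mm) begins 54 mm behind the grasp point. The pads swing forward as they close: fully open they stand 13 mm farther back than shut.
Start: joints at [-1.237, 0.707, -0.028, 1.485, 0.022, 0.951, -0.075], TCP at [211.022, 534.853, 256.268] pointing down, gripper open.
Joint ranges: [-2.71, 2.71], [-0.32, 2.16], [-1.57, 1.52], [0, 2.45], [-1.46, 4.6], [0, 2.02], [-2.83, 2.83]. Speed limits (rad/s): [1.89, 1.89, 2.57, 2.57, 3.01, 3.01, 3.01].

## Interface

Orientations are given as a rotation vector (axis times angle).
In Python, from station import sense, vision, r, nets gives the robot as it stands.
- The arm moves only by the tool drive_tool, never from a script. Its argument "increments" is a list of rows, each a list of 4 numbers: the shift along the tool's x, y, z in m, then the turn about the tool's z in rad. A call has 1 to 10 rows; each row shifts and turns the commanded pose from where the row before left it, along the tool's axes as they then stand; what a row does not reach is not made up. A row lasts 1/8 s, in which the tool goes at most 62.5 mm and 10.7 degrees, less where a joint would pass 70% of its speed; a pose out of reach is approached as far as the arm can. A call with a gripper value outside its range is refused whole. "claw" is the closure in counts, from 0 (fully open) to 255 (shut), set as the call begins (left out, the last holds). The fingers move at their own pace and stop on an object; "force" is the grip in N (left out, the last holds). Time passes only in rows, so rows that do not move let the fingers close. It gives the time, the measured TCP pose, the force and the opening at its end, in the units of the state.
- sense(): the state, without advancing time (a new reading comes with each control period).
- vision.snapshot(name): name is "scene" or "top" or "wrist"; returns a dict with "pixels" (384x512x3 uint8, blue, green, red), "depth" (384x512 float32, mm along the optical axis (not along the pixel's ray), 0 where there is no reading), "intrinsics" (3x3 intrinsics, pixels), "world_from_camera" (4x4, takes a point from camera to world coordinates); the wrist camera has in their place "T_tool_cam" (4x4, takes a point from camera to tool coordinates, whose origin is the TCP and whose axes are the flange's). Camera axes: x right, y up, looking along -z (the intrinsics and any distortion apply to the point x, -y, -z); pixel columns grow to the right and rows downward; lengths in mm; the calibration is good to about 2 mm. A picture is of the moment at which its call begins: read the wrist's pose just before it.
- r.sign_off(): hands the job in, once; it reports no verdict.
Trained networks look in a picture, given as the dict that the camera call returned (one of the last four; its "shot" number tells which), for a name from the list of things; names that differ only in an ending like _2 or _b are one class to them, and where a whole thing is asked for, a point or a joint stands for the part that bears it (a point fixed in the world has none). Each returns a list of dicts, best first, with "confidence" (0 to 1); they miss things now and then, are a little off and sometimes report something else, mostly with a low value. They report only what shows in the picture. A call takes as long as a camera call.
- nets.recognise(target, picture): "position" ([row, column] in pixels, amid what is visible of it).
The state is a dict: "clock": time; "qpos": joint angles; "qd": joint speeds; "effort": joint torques, N m; "tool_pos": TCP position; "tool_rot": TCP orientation; "contact_force": force on the tool from outside, world axes, zero at the start; "ft_torque": the same for the moment, N m; "grip_width": finger opening in mm.
Only numpy, scipy, OpenCV 4.12 (cv2) and the standard library are available. Lean on these libraries where they do the work, as an engineer would, in place of code of your own. Each camera call takes 0.05 s, during which the arm holds its last target. There are 200 camera calls.

## Working session

There is one attempt and no reset: what is moved stays moved. The work goes in short steps, Python scripts to look and compute and a tool call to move; the robot and the scene stay as the last step left them, time stands still between calls to the robot, and variables do not carry over. Pictures are saved under pics/ and viewed, about 8 in all and at most 12, crops included, and the job is handed in when it is done.

Besides the shell and the picture viewer there is one more tool, called after ">>>" in YAML: its name, and indented under it one key for each argument. drive_tool: Moves the arm, as the interface text tells. Its arguments: {"type":"object","properties":{"increments":{"type":"array"},"claw":{"type":"number"},"force":{"type":"number"}},"required":["increments"]}

```bash
mkdir -p pics
cat > h.py <<'E'
import numpy as np, cv2
from station import sense, vision, r, nets
from scipy.spatial.transform import Rotation as R
def cloud(p):
    K=p["intrinsics"];d=p["depth"].astype(float);v,u=np.mgrid[:384,:512]
    P=np.stack([(u-K[0,2])/K[0,0]*d,-(v-K[1,2])/K[1,1]*d,-d],-1)
    if "world_from_camera" in p: T=p["world_from_camera"]
    else:
        s=sense();W=np.eye(4);W[:3,:3]=R.from_rotvec(s["tool_rot"]).as_matrix();W[:3,3]=s["tool_pos"];T=W@p["T_tool_cam"]
    return P@T[:3,:3].T+T[:3,3]
E
python3 - <<'E'
from h import *
s=sense();print(s["clock"],s["tool_pos"],s["tool_rot"],s["grip_width"],R.from_rotvec(s["tool_rot"]).as_matrix().round(3))
p=vision.snapshot("top");cv2.imwrite("pics/top.png",p["pixels"]);C=cloud(p);np.save("C.npy",C)
for n in ["case","bay","tape_measure","socket","loose_bin"]:
  for x in nets.recognise(n,p)[:2]:
    a,b=map(int,x["position"]);print(n,x["confidence"],(a,b),C[a,b].round())
q=vision.snapshot("scene");cv2.imwrite("pics/scene.png",q["pixels"])
cv2.imwrite("pics/both.png",cv2.resize(np.hstack([p["pixels"],q["pixels"]]),(800,300)))
E
```

```text
0.0 [210.9438299  534.65905761 255.84393047] [-5.86742018e-01 -3.08614886e+00  1.63662008e-03] 85.35505881025452 [[-0.93   0.367 -0.   ]
 [ 0.367  0.93  -0.001]
 [-0.    -0.001 -1.   ]]
case 0.93 (222, 374) [ 473. -193.   35.]
case 0.32 (168, 109) [618. 457.   4.]
bay 0.83 (194, 304) [547. -33.  -0.]
loose_bin 0.66 (169, 110) [615. 454.   4.]
```

View pics/top.png

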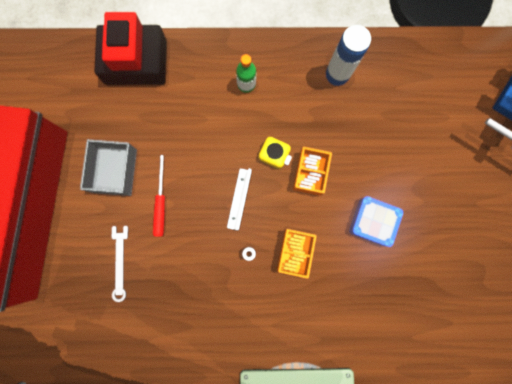

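View pics/scene.png

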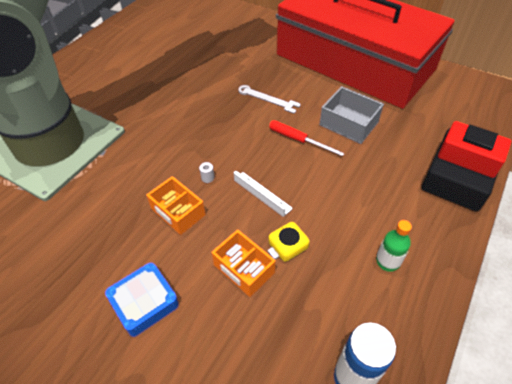

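The top view shows the bins at about (297,253) and (313,170), the case at (378,221), the rail at (239,198), the socket at (249,254) and the tape measure at (275,152). The scene view agrees. Next I'll measure the poses.

```bash
cat >> h.py <<'E'
def rect(C,m):
    (c,wh,a)=cv2.minAreaRect(C[m][:,:2].astype(np.float32));return np.round(c,1),np.round(wh,1),round(a,1),int(m.sum())
def masks(p,C):
    h,s,v=cv2.split(cv2.cvtColor(p["pixels"],cv2.COLOR_BGR2HSV));z=C[...,2]
    return h,s,v,z
def blob(m,near,C,rad):
    return m&(np.hypot(C[...,0]-near[0],C[...,1]-near[1])<rad)
E
python3 - <<'E'
from h import *
for n in ["top","scene"]:
    p=vision.snapshot(n);C=cloud(p);h,s,v,z=masks(p,C)
    t=np.load("C.npy")
    A=t[253,297];B=t[170,313];K=t[221,378];L=t[198,239];S=t[254,249];T=t[152,272]
    print(n)
    print("A",rect(C,blob((z>40)&(z<56),A,C,75)))
    print("B",rect(C,blob((z>40)&(z<56),B,C,75)))
    print("case",rect(C,blob((z>28)&(z<40),K,C,90)))
    print("rail",rect(C,blob((z>22)&(z<34)&(s<90),L,C,100)))
    print("tape",rect(C,blob((z>28)&(z<40),T,C,50)), "sock",rect(C,blob((z>30)&(z<44),S,C,30)))
    print("table z",np.median(z[blob(z>-20,K+[0,90,0],C,30)]), nets.recognise("case",p)[:1])
E
```

```text
top
A (array([401.8,  -4.4]), array([70.2, 99.9]), 77.4, 355)
B (array([598.6, -48.6]), array([ 70.1, 100.8]), 77.3, 380)
case (array([ 474.5, -202.3]), array([100.9,  96.4]), 68.3, 1688)
rail (array([533.2, 119.6]), array([  6., 150.]), 77.3, 159)
tape (array([648.6,  41.8]), array([65.4, 61.7]), 64.7, 594) sock (array([401.3, 108.5]), array([28.1, 28.2]), 44.8, 92)
table z 1.0785038173973476 [{'position': [221.7, 374.8], 'confidence': 0.71}]
scene
A (array([401. ,  -4.6]), array([ 71.4, 104.3]), 77.5, 652)
B (array([597.7, -48.1]), array([ 71.3, 101.9]), 77.5, 755)
case (array([ 474.4, -202.3]), array([100.7,  98.3]), 68.4, 2834)
rail (array([533. , 119.7]), array([  8.7, 149.8]), 77.8, 254)
tape (array([648.6,  40.6]), array([63.8, 60.3]), 64.7, 818) sock (array([401.2, 107.2]), array([28.8, 29.7]), 85.0, 122)
table z 1.6242465610647514 [{'position': [298.0, 140.1], 'confidence': 0.67}]
```

>>> drive_tool:
  increments:
    - [-0.0355,-0.0166,0,0]
    - [-0.0355,-0.0166,0,0]
    - [-0.0355,-0.0166,0,0]
    - [-0.0355,-0.0166,0,0]
    - [-0.0355,-0.0166,0,0]
    - [-0.0355,-0.0166,0,0]
    - [-0.0355,-0.0166,0,0]
    - [-0.0355,-0.0166,0,0]
    - [-0.0355,-0.0166,0,0]
    - [-0.0355,-0.0166,0,0]
  claw: 105
  force: 30

```text
clock: 1.8
tool_pos: [481.2, 249.2, 256.4]
tool_rot: [0.587, 3.086, 0.0]
contact_force: [-0.5, 0.1, -0.7]
grip_width: 50.2
```

>>> drive_tool:
  increments:
    - [-0.024,-0.0409,0,0]
    - [-0.024,-0.0409,0,0]
    - [-0.024,-0.0409,0,0]
    - [-0.024,-0.0409,0,0]
    - [-0.024,-0.0409,0,0]
    - [-0.024,-0.0409,0,0]
    - [-0.024,-0.0409,0,0]
    - [-0.024,-0.0409,0,0]
    - [-0.024,-0.0409,0,0]
    - [-0.024,-0.0409,0,0]

```text
clock: 3.05
tool_pos: [553.5, -220.0, 256.4]
tool_rot: [0.587, 3.086, -0.0]
contact_force: [0.7, -0.1, -0.9]
grip_width: 50.4
```

>>> drive_tool:
  increments:
    - [0,0,0.02,-0.08]
    - [0,0,0.04,-0.075]
    - [0,0,0.04,0]
    - [0,0,0.04,0]
    - [0,0,0.03,0]
    - [0,0,0,0]

```text
clock: 3.8
tool_pos: [552.6, -218.1, 84.9]
tool_rot: [-0.346, -3.119, -0.001]
contact_force: [0.7, 0.4, 0.8]
grip_width: 50.6
```

```bash
cat >> h.py <<'E'
O=np.array([500.,-26.4]);A=np.radians(77.4);ex=np.array([np.cos(A),np.sin(A)]);ey=np.array([-ex[1],ex[0]])
def bay(w): d=np.asarray(w)[:2]-O;return np.round([d@ex,d@ey],1)
def where():
    s=sense();M=R.from_rotvec(s["tool_rot"]).as_matrix()
    print("t",s["clock"],"tcp bay",bay(s["tool_pos"]),"z",s["tool_pos"][2].round(1),"toolx ang-bay",np.degrees(np.arctan2(M[1,0],M[0,0])-A).round(2),"F",s["contact_force"].round(1),"gw",round(s["grip_width"],1))
def case(p):
    C=cloud(p);h,s,v,z=masks(p,C)
    m=(h>100)&(h<130)&(s>120)&(z>28)&(z<40)
    m=blob(m,O-20*ex,C,330)&(C[...,1]<150);d=rect(C,m);print("case bay",bay(d[0]),d[1],"ang",(d[2]-77.4+45)%90-45,d[3])
E
python3 -c "
from h import *
where()
for n in ['top','scene']:
  p=vision.snapshot(n);case(p)
cv2.imwrite('pics/s2.png',p['pixels'])"
```

```text
t 3.8 tcp bay [-175.6  -93.2] z 84.9 toolx ang-bay 89.95 F [0.7 0.4 0.8] gw 50.6
case bay [-177.   -13.4] [99.6 95.4] ang -8.400000000000006 426
case bay [-196.4  -24.5] [124.7  51.5] ang 32.69999999999999 296
```

View pics/s2.png

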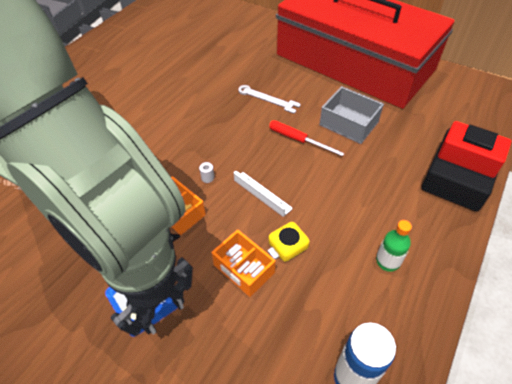

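>>> drive_tool:
  increments:
    - [0,0,0.03,0]
    - [0,0,0.025,0]
    - [0,0,0,0]

```text
clock: 4.28
tool_pos: [553.4, -218.4, 31.6]
tool_rot: [-0.346, -3.122, 0.0]
contact_force: [0.5, -1.1, 0.5]
grip_width: 50.1
```

>>> drive_tool:
  increments:
    - [0.004,0,0,0]
    - [0.004,0,0,0]
    - [0.004,0,0,0]
    - [0.004,0,0,0]
    - [0.004,0,0,0]
    - [0.003,0,0,0]
    - [0.003,0,0,0]
    - [0,0,0,0]

```text
clock: 5.28
tool_pos: [527.7, -212.7, 31.3]
tool_rot: [-0.346, -3.122, 0.0]
contact_force: [2.2, -0.8, 1.1]
grip_width: 50.2
```

```bash
python3 -c "
from h import *
where()
p=vision.snapshot('top');case(p)
cv2.imwrite('pics/s3.png',cv2.resize(p['pixels'][120:312,256:512],(768,576)))"
```

```text
t 5.275 tcp bay [-175.8  -67.7] z 31.3 toolx ang-bay 89.95 F [ 2.2 -0.8  1.1] gw 50.2
case bay [-180.    -4.8] [100.4  95.6] ang -4.5 407
```

View pics/s3.png

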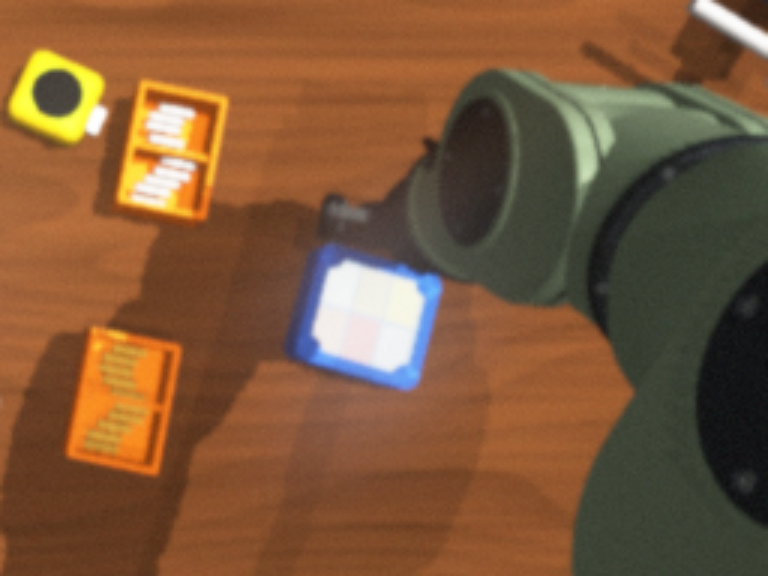

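The case is at crop (365,315), with the finger on its -y side. It is turning square as expected, so I'll push a bit more.

>>> drive_tool:
  increments:
    - [0.002,0,0,0]
    - [0.002,0,0,0]
    - [0.002,0,0,0]
    - [0.002,0,0,0]
    - [0,0,0,0]

```text
clock: 5.95
tool_pos: [519.9, -211.0, 31.3]
tool_rot: [-0.346, -3.122, 0.0]
contact_force: [-1.1, 0.5, 0.0]
grip_width: 50.5
```

```bash
python3 -c "
from h import *
where()
p=vision.snapshot('top');case(p)"
```

```text
t 5.95 tcp bay [-175.8  -59.7] z 31.3 toolx ang-bay 89.95 F [-1.1  0.5  0. ] gw 50.5
case bay [-182.7    3.7] [100.5  90.6] ang -1.3000000000000114 362
```

>>> drive_tool:
  increments:
    - [-0.01,0,0,0]
    - [-0.01,0,0,0]
    - [0,0,-0.04,0]
    - [0,0,-0.04,0]
    - [0.02,-0.02,0,0]
    - [0.02,-0.022,0,0]
    - [0.02,-0.022,0,0]
    - [0.02,-0.022,0,0]
    - [0,0,0,0]

```text
clock: 7.12
tool_pos: [441.9, -283.4, 111.5]
tool_rot: [-0.35, -3.121, 0.001]
contact_force: [1.4, 0.2, 0.3]
grip_width: 50.2
```

>>> drive_tool:
  increments:
    - [0,0,0,0.175]
    - [0,0,0,0.175]
    - [0,0,0,0.175]
    - [0,0,0,0.175]
    - [0,0,0,0.175]
    - [0,0,0,0.175]
    - [0,0,0,0.175]
    - [0,0,0,0.175]
    - [0,0,0,0.17]
    - [0,0,0,0]

```text
clock: 8.38
tool_pos: [444.0, -281.1, 111.3]
tool_rot: [2.449, 1.967, 0.001]
contact_force: [0.3, -0.6, 0.2]
grip_width: 50.5
```

```bash
python3 -c "
from h import *
where()
p=vision.snapshot('scene');case(p)
p=vision.snapshot('top');case(p)"
```

```text
t 8.375 tcp bay [-260.8   -0.9] z 111.3 toolx ang-bay 0.13 F [ 0.3 -0.6  0.2] gw 50.5
case bay [-182.6    1.3] [99.9 97.7] ang -1.3000000000000114 1009
case bay [-181.9    0.6] [98.  93.2] ang -1.5 320
```

>>> drive_tool:
  increments:
    - [0,0,0.04,0]
    - [0,0,0.04,0]
    - [0,0,0,0]
    - [0.006,0,0,0]
    - [0.006,0,0,0]
    - [0.006,0,0,0]
    - [0.006,0,0,0]
    - [0.006,0,0,0]
    - [0.006,0,0,0]
    - [0.006,0,0,0]

```text
clock: 9.72
tool_pos: [452.2, -241.0, 31.7]
tool_rot: [2.451, 1.963, -0.001]
contact_force: [-1.6, -5.3, 4.9]
grip_width: 49.9
```

>>> drive_tool:
  increments:
    - [0.007,0,0,0]
    - [0.007,0,0,0]
    - [0.007,0,0,0]
    - [0.007,0,0,0]
    - [0.007,0,0,0]
    - [0.007,0,0,0]
    - [0.007,0,0,0]
    - [0.004,0,0,0]
    - [0,0,0,0]

```text
clock: 10.85
tool_pos: [463.7, -188.5, 31.4]
tool_rot: [-2.451, -1.965, -0.0]
contact_force: [0.4, -0.2, 0.3]
grip_width: 50.5
```

```bash
python3 -c "
from h import *
where()
p=vision.snapshot('scene');case(p)
p=vision.snapshot('top');case(p)"
```

```text
t 10.85 tcp bay [-1.662e+02  1.000e-01] z 31.4 toolx ang-bay 0.03 F [ 0.4 -0.2  0.3] gw 50.5
case bay [-104.9    3.3] [97.4 97.9] ang -0.30000000000001137 571
case bay [-104.3    2.3] [96.5 94.8] ang 0.29999999999999716 360
```

>>> drive_tool:
  increments:
    - [0.006,0.0004,0,0]
    - [0.006,0.0004,0,0]
    - [0.006,0.0004,0,0]
    - [0.006,0.0004,0,0]
    - [0.006,0,0,0]
    - [0.006,0,0,0]
    - [0.006,0,0,0]
    - [0,0,0,0]

```text
clock: 11.95
tool_pos: [474.5, -147.8, 31.4]
tool_rot: [-2.451, -1.965, -0.0]
contact_force: [0.4, -0.5, 0.8]
grip_width: 50.1
```

```bash
python3 -c "
from h import *
where()
p=vision.snapshot('scene');case(p)
p=vision.snapshot('top');case(p)
cv2.imwrite('pics/s4.png',cv2.resize(p['pixels'][120:312,200:456],(768,576)))"
```

```text
t 11.95 tcp bay [-124.    -1.6] z 31.4 toolx ang-bay 0.04 F [ 0.4 -0.5  0.8] gw 50.1
case bay [-62.5   1.4] [98.8 96.8] ang -0.20000000000000284 475
case bay [-62.2   0.8] [97.7 94.6] ang 0.5 387
```

View pics/s4.png

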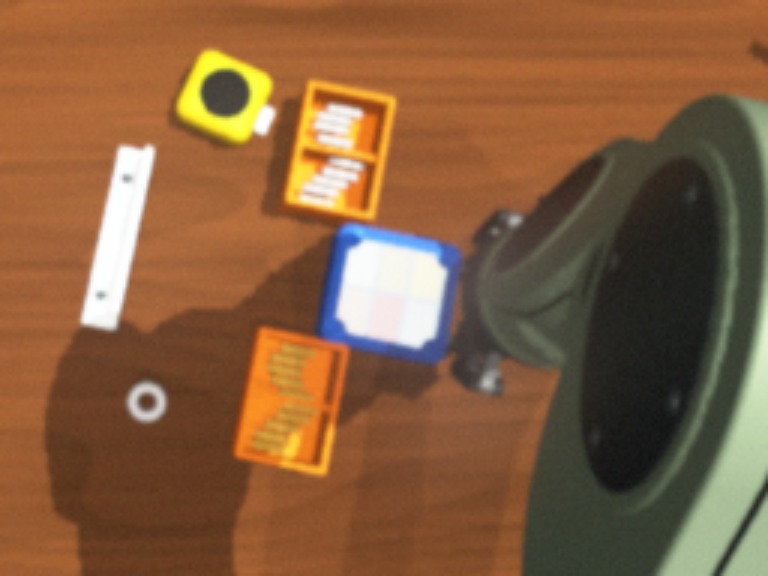

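The case, at crop (390,290), is entering the gap centred and square. I'll keep pushing straight.

>>> drive_tool:
  increments:
    - [0.006,0,0,0]
    - [0.006,0,0,0]
    - [0.006,0,0,0]
    - [0.006,0,0,0]
    - [0.006,0,0,0]
    - [0.006,0,0,0]
    - [0.006,0,0,0]
    - [0.006,0,0,0]
    - [0.006,0,0,0]
    - [0.006,0,0,0]

```text
clock: 13.3
tool_pos: [487.5, -89.6, 31.3]
tool_rot: [2.452, 1.964, -0.0]
contact_force: [-1.4, -5.6, 3.7]
grip_width: 50.5
```

```bash
python3 -c "
from h import *
where()
p=vision.snapshot('scene');case(p)
p=vision.snapshot('top');case(p)"
```

```text
t 13.3 tcp bay [-64.4  -1.6] z 31.3 toolx ang-bay -0.01 F [-1.4 -5.6  3.7] gw 50.5
case bay [-4.1  1.8] [103.4  90.7] ang 4.699999999999989 280
case bay [-2.3 -0.1] [98.4 95.3] ang 1.3999999999999915 427
```

>>> drive_tool:
  increments:
    - [0.006,0,0,0]
    - [0.006,0,0,0]
    - [0.006,0,0,0]
    - [0.006,0,0,0]
    - [0.006,0,0,0]
    - [0.006,0,0,0]
    - [0.006,0,0,0]
    - [0.006,0,0,0]
    - [0.006,0,0,0]
    - [0.006,0,0,0]

```text
clock: 14.65
tool_pos: [500.6, -30.9, 31.3]
tool_rot: [2.452, 1.964, -0.0]
contact_force: [-0.4, -1.4, -0.4]
grip_width: 50.0
```

>>> drive_tool:
  increments:
    - [0.006,0,0,0]
    - [0.006,0,0,0]
    - [0.006,0,0,0]
    - [0.006,0,0,0]
    - [0.004,0,0,0]
    - [0.003,0,0,0]
    - [0,0,0,0]

```text
clock: 15.52
tool_pos: [507.4, -0.7, 31.3]
tool_rot: [-2.452, -1.964, -0.0]
contact_force: [0.0, 0.1, -0.1]
grip_width: 50.4
```

```bash
python3 -c "
from h import *
where()
p=vision.snapshot('scene');case(p)
p=vision.snapshot('top');case(p)"
```

```text
t 15.525 tcp bay [26.6 -1.6] z 31.3 toolx ang-bay 0.01 F [ 0.   0.1 -0.1] gw 50.4
case bay [86.7  1.1] [100.6  96.7] ang -0.10000000000000853 340
case bay [-83.3 493.7] [0. 0.] ang 12.599999999999994 0
```

>>> drive_tool:
  increments:
    - [0.002,0,0,0]
    - [0.002,0,0,0]
    - [0.002,0,0,0]
    - [0.002,0,0,0]
    - [0,0,0,0]

```text
clock: 16.25
tool_pos: [509.2, 7.0, 31.3]
tool_rot: [2.452, 1.964, 0.0]
contact_force: [-0.4, -1.7, 0.5]
grip_width: 50.6
```

>>> drive_tool:
  increments:
    - [0.001,0,0,0]
    - [0,0,0,0]

```text
clock: 16.5
tool_pos: [509.3, 7.8, 31.3]
tool_rot: [2.452, 1.964, -0.0]
contact_force: [-1.6, -2.2, 2.1]
grip_width: 50.1
```

>>> drive_tool:
  increments:
    - [0.001,0,0,0]
    - [0,0,0,0]

```text
clock: 16.75
tool_pos: [509.5, 8.8, 31.3]
tool_rot: [2.452, 1.964, -0.0]
contact_force: [0.0, -2.3, 2.6]
grip_width: 50.2
```

>>> drive_tool:
  increments:
    - [0.001,0,0,0]
    - [0,0,0,0]

```text
clock: 17.0
tool_pos: [509.7, 9.8, 31.3]
tool_rot: [2.452, 1.964, -0.0]
contact_force: [-0.6, -2.5, 2.0]
grip_width: 50.1
```

>>> drive_tool:
  increments:
    - [0.001,0,0,0]
    - [0,0,0,0]

```text
clock: 17.25
tool_pos: [509.7, 9.9, 31.3]
tool_rot: [2.452, 1.963, -0.002]
contact_force: [-2.6, -8.7, 3.3]
grip_width: 50.4
```

```bash
python3 -c "
from h import *
where()
p=vision.snapshot('scene');case(p)"
```

```text
t 17.25 tcp bay [37.5 -1.6] z 31.3 toolx ang-bay -0.04 F [-2.6 -8.7  3.3] gw 50.4
case bay [96.6  2. ] [100.7  97.2] ang 0.5 328
```

The force has jumped with no further advance, so the case is against the rail. I'll retract straight back, then go up.

>>> drive_tool:
  increments:
    - [-0.005,0,0,0]
    - [-0.01,0,0,0]
    - [-0.015,0,0,0]
    - [-0.015,0,0,0]
    - [0,0,-0.04,0]
    - [0,0,-0.04,0]
    - [0,0,-0.04,0]
    - [-0.04,0,-0.02,0]
    - [-0.04,0,0,0]
    - [-0.04,0,0,0]

```text
clock: 18.55
tool_pos: [473.2, -152.3, 171.6]
tool_rot: [2.452, 1.963, 0.0]
contact_force: [1.0, -0.4, 0.5]
grip_width: 50.1
```

>>> drive_tool:
  increments:
    - [-0.04,0,0,0]
    - [-0.04,0,0,0]
    - [-0.04,0,0,0]
    - [0,0,0,0]

```text
clock: 19.05
tool_pos: [446.0, -270.8, 171.4]
tool_rot: [2.456, 1.958, -0.002]
contact_force: [0.4, 1.2, 0.0]
grip_width: 50.3
```

```bash
python3 -c "
from h import *
where()
p=vision.snapshot('scene');case(p)
q=vision.snapshot('top');case(q);C=cloud(q);z=C[...,2]
print('tape',rect(C,blob((z>28)&(z<40),(648.6,41.8),C,50)),'sock',rect(C,blob((z>30)&(z<44),(401.3,108.5),C,25)))
cv2.imwrite('pics/s5.png',cv2.resize(q['pixels'][90:282,160:416],(768,576)))"
```

```text
t 19.05 tcp bay [-250.3   -0.6] z 171.4 toolx ang-bay -0.28 F [0.4 1.2 0. ] gw 50.3
case bay [95.9  2.2] [100.8  98.2] ang 0.0 687
case bay [96.5  1. ] [97.3 96.3] ang -0.10000000000000853 445
tape (array([648.5,  41.8]), array([65.7, 61.5]), 64.8, 594) sock (array([401.3, 107.3]), array([28.2, 27.9]), 89.8, 92)
```

View pics/s5.png

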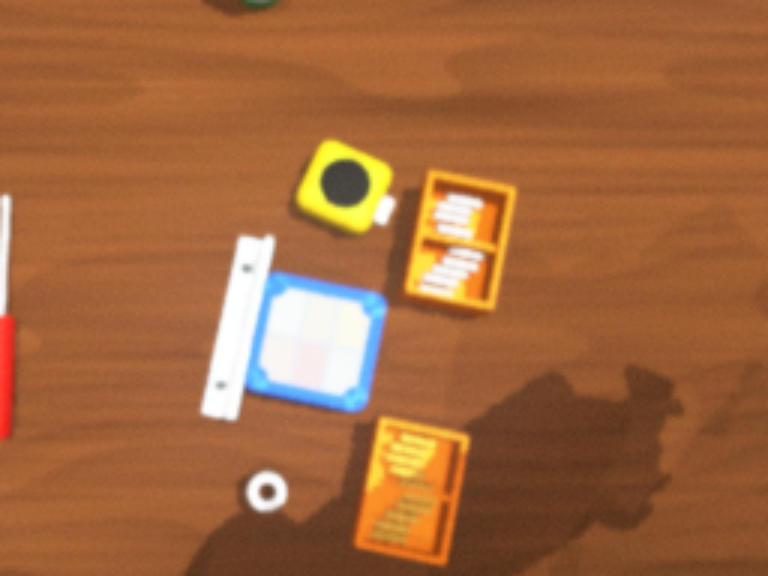

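The case, at crop (315,340), is flush against the rail, square and centred. The tape measure and socket haven't moved, and the hand is clear.

```bash
python3 -c "
from h import *
print(r.sign_off())"
```

```text
the job is handed in; nothing more can be done
None
```

The case is home against the stop rail and I've handed the job in at about 19 s on the robot's clock; the sign-off gave no verdict. I first squared the case up with a push on its -y side, then pushed it from behind with two fingers through the gap. It stopped against the rail with a rise in contact force to about 9 N.

**Case position:** the last check puts the case at bay x = 96.5 mm, y = 1.0 mm and -0.1° from square in the top camera. The scene camera gives x = 95.9 mm, y = 2.2 mm and 0.0°. The two agree to about 1 mm, and both are inside the limits.

**Gap passage:** in the gap, the top camera read x = -2.3 mm and y = -0.1 mm, with a 1.4° tilt from square. The scene camera read 4.7° there, but its view was partly blocked by the hand, so I disregarded it.

**Other objects:** the tape measure and socket are within about 1 mm of where they started. I didn't re-measure the screwdriver, wrench or grey bin, but the hand passed only high above that side. The hand finished raised and clear of everything.

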